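Unclip the marked part from the laser station's rail and lock the lift table

ROBOT

A 6-joint arm with a two-finger parallel gripper is mounted at the origin on the work surface. World frame = base frame: x ahead of the robot, y to its left, z up, the work surface at z = 0. Lengths are in mm, angles in rad, forces in N, time in s.
With the tool pointing down it reaches from about 375 to 825 mm from the base axis. Payload 5.5 kg.
Tool frame: the origin (TCP) lies midway between the tips of the shut fingers; the grasp point (between the pads) lies 19 mm behind it; z points along the fingers, y is the line along which they close (so a half turn about z gives the same grasp; the last joint's range is limited). The gripper opens to 85 mm and grips with 20 to 120 N. Pads are 22 mm wide; open, the fingers measure 114 mm over their backs; the gripper's body (76 mm by 85 mm) begins 54 mm behind the grasp point. The pads swing forward as they close: fully open they stand 13 mm farther back than shut.
Start: joints at [1.281, 0.314, -0.047, 1.21, 0, 1.571], TCP at [171.453, 574.977, 231.299] pointing down, gripper open.
Joint ranges: [-2.67, 2.67], [-0.69, 1.73], [-1.03, 1.25], [-2.08, 2.16], [-1.42, 1.45], [-3.14, 3.14]. Speed limits (rad/s): [2.39, 2.39, 3.01, 3.14, 3.14, 3.14].

INTERFACE

Orientations are given as a rotation vector (axis times angle).
In Python, from plant import manip, cams, models gives the robot as it stands. The module is installed in compiled form; this text tells all that it offers.
- The arm moves only by the tool step_arm, never from a script. Its argument "rows" is a list of rows, each a list of 7 numbers: the shift along the tool's x, y, z in cm, then the turn, a rotation vector about the tool's x, y, z in rad, then the finger opening in cm, from 0 to 8.54. In form: [[dx, dy, dz, ax, ay, az, fingers], ...]. A call has exactly 5 rows; each row shifts and turns the commanded pose from where the row before left it, along the tool's axes as they then stand; what a row does not reach is not made up. A row lasts 1/8 s, in which the tool goes at most 62.5 mm and 10.7 degrees, less where a joint would pass 70% of its speed; a pose out of reach is approached as far as the arm can. A call with a gripper value outside its range is refused whole. The fingers move at their own pace and stop on an object; the grip force is fixed at half the most. Time passes only in rows, so rows that do not move let the fingers close, or fill a call up. It gives the time, the measured TCP pose, the force, the opening and the grip force at its end, in the units of the state.
- manip.state(): the state, without advancing time (a new reading comes with each control period).
- cams.read_camera(name): name is "scene" or "top" or "wrist"; returns a dict with "frame" (400x640x3 uint8, blue, green, red), "camera_matrix" (3x3 intrinsics, pixels), "T" (4x4, takes a point from camera to world coordinates). Camera axes: x right, y down, z forward; pixel columns grow to the right and rows downward; lengths in mm; the calibration is good to about 2 mm. A picture is of the moment at which its call begins. There is no depth.
- manip.job_done(): hands the job in; it is judged then, once.
Trained networks look in the newest picture that a camera, given by its name, has taken for a name from the list of things; names that differ only in an ending like _2 or _b are one class to them, and where a whole thing is asked for, a point or a joint stands for the part that bears it (a point fixed in the world has none). Each returns a list of dicts, best first, with "conf" (0 to 1); they miss things now and then, are a little off and sometimes report something else, mostly with a low value. They report only what shows in the picture. A call takes as long as a camera call. They do not tell look-alikes from the thing itself.
- models.find_in(camera, label): "extent" ([centre column, centre row, width, height] in pixels, round what is visible of it).
- models.cut_out(camera, label): "region" (400x640 bool, what is visible of it) and "extent" ([centre column, centre row, width, height] in pixels, round what is visible of it).
The state is a dict: "t": time; "joints": joint angles; "joint_vel": joint speeds; "joint_efforts": joint torques, N m; "eef_pos": TCP position; "orientation": TCP orientation; "force": force on the tool from outside, world axes, zero at the start; "wrist_torque": the same for the moment, N m; "opening": opening from 0.0 (shut) to 1.0 (fully open); "grasp_force": force on a finger pad.
Only numpy, scipy, OpenCV 4.12 (cv2) and the standard library are available. Lean on these libraries where they do the work, as an engineer would, in place of code of your own. Each camera call takes 0.05 s, during which the arm holds its last target. There are 200 camera calls.

TASK

The box-shaped copper housing on the lift table has been laser marked: pull its carrier straight up off the rail against the sprung catches and set it down gently, upright on its feet, in the tray's empty lane. Also lock the lift table by turning its black knob until the pointer lines up with the raised index block on the dial. Leave the round housing's carrier clipped on the rail and the carrier already in the tray where they are.

Things in the scene. Friction and masses are not known exactly. Their poses are not given: they have to be found in the camera images.
- stage: fixed aluminium scissor lift table, about 235 x 270 x 90 mm (x, y, z); origin at its underside, level with the work surface; its deck is 90 mm up. A rail along its y axis carries two carriers, centred at y = -61 and +61 mm (which is where varies). The lock knob stands on a pedestal on its low-x side, at x = -105 mm, y = 0
- box_carrier: the part to take off: aluminium saddle 110 mm long (its y), 40 mm wide (its x; 52 over the beads along its feet), 34 mm high, straddling the rail along the stage's y; on it a box-shaped copper housing 96 mm long (y), 34 wide (x), 40 high with two dark sockets on top. 74 mm high over all, 0.24 to 0.39 kg. Origin between its feet, at their underside; z up
- box_grip (a point): grasp point in the copper housing of box_carrier, 58 mm above its feet, 16 mm below its top; fingers close across the 34 mm width (its x). Sprung rollers over the foot beads hold the carrier down: pulling up takes some 10 N besides the weight, most at 2 to 3 mm of lift; past 8 mm it is free; lifted 30 mm it clears rail and stops
- round_carrier: another carrier on the rail: same saddle, with an upright round copper housing 38 mm in diameter, 76 mm high over all. Origin between its feet at their underside. It stays clipped on the rail
- tray: fixed grey plastic tray 240 mm (its x) x 196 mm (its y), walls 30 mm high and 5 mm thick, floor 5 mm thick, divided into two lanes along x by a wall 23 mm high at its middle; origin at the underside's centre
- empty_lane (a point): centre of the floor of the tray's empty lane (5 mm above the work surface); the lane runs along the tray's x axis, 230 mm long and 90 mm wide inside. The carrier fits with its length along the lane, either way round
- tray_carrier: a finished carrier with box-shaped copper housing, of the same shape as box_carrier, already standing in the tray's other lane. Origin between its feet; it stays there
- lock (a joint): angle of the lock knob, rad, from 0 to 2.4; it grows as the knob turns clockwise seen from above. At 1.6 the pointer meets the index block. It starts short of that (0.3 to 0.9), turns stiffly (0.06 N m) and stays where it is left
- lock_grip (a point): on the knob's axis, at the height to grip: middle of the black bar grip on top of the knob, 52 mm long, 16 mm wide, standing up 34 mm from a disc 60 mm in diameter. This point is 10 mm below the bar's top, 24 mm above the disc, 125 mm above the work surface. The frame's x axis runs along the bar to the pointer end
- lock_pointer (a point): tip of the knob's small pointer nose, at the end of the bar marked by a white line, 37 mm from the knob's axis
- index_mark (a point): centre of the raised black index block at the rim of the white dial, 44 mm from the knob's axis in the stage's +y direction
- rail_mid (a point): middle of the rail's foot, on the deck, 35 mm in +x from the stage's origin: steel rail 20 mm wide, 24 mm high, 252 mm long along the stage's y, with 28 mm high stop blocks in the middle and at both ends. Roller catches with dark housings, 24 mm high, stand on both sides of each carrier, out to 56 mm from the rail's centre line
Not all that is in view belongs to the job. Leave any red or yellow look-alike of the box_carrier alone.

How it is judged:
By the outcome, as a careful person would: the job done as asked, in the order asked, and still so for the second after the job is handed in, with the robot touching nothing.
It also fails if it takes over 53 s, if anything falls off the work surface, if the arm or the gripper's body presses on something with over 40 N, if the wrist force passes 120 N, or if a joint passes its speed limit or range.

## Working session

There is one attempt and no reset: what is moved stays moved. The work goes in short steps, Python scripts to look and compute and a tool call to move; the robot and the scene stay as the last step left them, time stands still between calls to the robot, and variables do not carry over. Pictures are saved under pics/ and viewed, at most 10 in all, crops included, and the job is handed in when it is done.

Besides the shell and the picture viewer there is one more tool, called after "Call:" as name(argument=value, ...) on one line, values as JSON. step_arm: Moves the arm, as the interface text tells. Its arguments: {"type":"object","properties":{"rows":{"type":"array","items":{"type":"array","items":{"type":"number"}}}},"required":["rows"]}

```bash
mkdir -p pics; cat > h.py <<'E'
import numpy as np, cv2
from plant import manip, cams, models
from scipy.spatial.transform import Rotation as R
def ray(c,u,v):
    K=c["camera_matrix"];T=np.array(c["T"]);d=T[:3,:3]@np.linalg.solve(K,[u,v,1.]);return T[:3,3],d/np.linalg.norm(d)
def atz(c,u,v,z):
    o,d=ray(c,u,v);return o+d*(z-o[2])/d[2]
def tri(rs):
    A=sum(np.eye(3)-np.outer(d,d) for o,d in rs);b=sum((np.eye(3)-np.outer(d,d))@o for o,d in rs);p=np.linalg.solve(A,b)
    return p,[float(np.linalg.norm((np.eye(3)-np.outer(d,d))@(p-o))) for o,d in rs]
def proj(c,p):
    T=np.array(c["T"]);q=c["camera_matrix"]@(T[:3,:3].T@(np.array(p)-T[:3,3]));return q[:2]/q[2]
E
python3 - <<'E'
from h import *
np.set_printoptions(precision=1,suppress=True)
ims=[]
for n in ["scene","top","wrist"]:
    c=cams.read_camera(n);cv2.imwrite(f"pics/{n}0.png",c["frame"]);print(n,np.array(c["T"])[:3,3],np.array(c["T"])[:3,2])
    for l in ["stage","box_carrier","round_carrier","tray","lock","lock_pointer","index_mark","lock_grip","empty_lane","box_grip","rail_mid"]:
        try: print(l,[(round(d["conf"],2),np.round(d["extent"]).astype(int).tolist()) for d in models.find_in(n,l)[:4]])
        except Exception as e: print(l,e)
print(manip.state())
E
```

```text
scene [1389.   -78.3 1285.6] [-0.6  0.1 -0.8]
stage [(0.75, [338, 236, 111, 96])]
box_carrier [(0.75, [420, 173, 35, 22]), (0.73, [353, 171, 17, 35]), (0.57, [435, 248, 24, 43]), (0.56, [358, 220, 40, 32])]
round_carrier [(0.77, [322, 241, 39, 31]), (0.19, [318, 198, 18, 23]), (0.18, [216, 268, 70, 78])]
tray [(0.82, [217, 269, 74, 77])]
lock [(0.69, [318, 198, 19, 27])]
lock_pointer [(0.56, [319, 198, 15, 21])]
index_mark [(0.62, [337, 235, 112, 97])]
lock_grip [(0.64, [318, 200, 19, 24])]
empty_lane [(0.92, [218, 266, 74, 79]), (0.21, [339, 236, 112, 99])]
box_grip [(0.88, [435, 246, 23, 42]), (0.83, [351, 172, 13, 40]), (0.82, [420, 174, 36, 23]), (0.74, [359, 221, 40, 43])]
rail_mid [(0.57, [338, 236, 107, 99])]
top [358.3 128.3 985.1] [ 0.2 -0.  -1. ]
stage [(0.73, [297, 194, 123, 122]), (0.65, [271, 179, 52, 37])]
box_carrier [(0.88, [273, 177, 43, 35]), (0.78, [192, 158, 36, 44]), (0.78, [258, 286, 28, 50]), (0.76, [168, 270, 50, 24])]
round_carrier [(0.91, [320, 164, 44, 33]), (0.51, [314, 228, 23, 25])]
tray [(0.91, [436, 183, 76, 91]), (0.18, [314, 227, 22, 29])]
lock [(0.5
[... 355 characters left out ...]
 [ 93.8 596.4 373.5] [ 0.3 -0.1 -1. ]
stage [(0.78, [159, 388, 56, 23])]
box_carrier [(0.63, [330, 326, 70, 44]), (0.59, [166, 335, 31, 88])]
round_carrier []
tray []
lock []
lock_pointer []
index_mark []
lock_grip []
empty_lane []
box_grip [(0.94, [330, 324, 78, 39])]
rail_mid [(0.94, [164, 389, 51, 22])]
{'t': 1.8, 'joints': array([ 1.3,  0.3, -0. ,  1.2,  0. ,  1.6]), 'joint_vel': array([-0.,  0.,  0.,  0., -0., -0.]), 'joint_efforts': array([ -0. , -53.9,  34. ,   0. ,  -0. ,   0. ]), 'eef_pos': array([171.4, 575. , 231.3]), 'orientation': array([-0.5, -3.1,  0. ]), 'force': array([-0.7, -0.5,  0.3]), 'wrist_torque': array([0., 0., 0.]), 'grasp_force': 0.0, 'opening': 1.0004416190118806}
```

View pics/scene0.png

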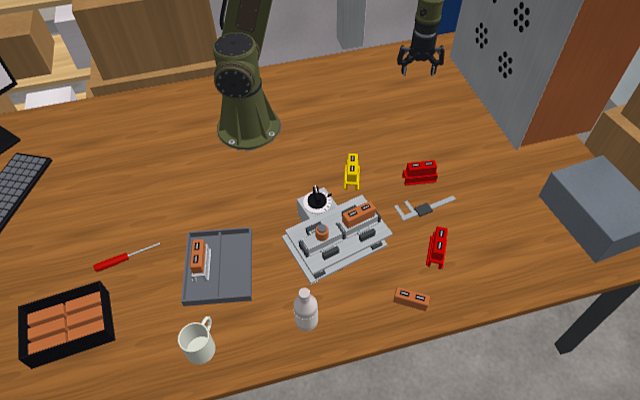

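View pics/top0.png

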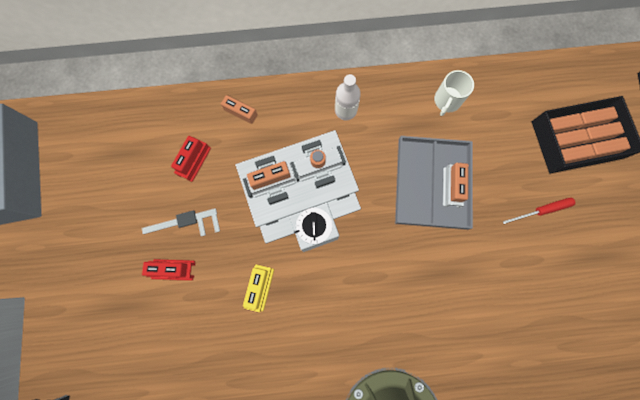

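Scene and top views: the copper carrier on the rail is at scene (358,213) and top (268,176), and the round carrier is at top (318,160). The knob is at top (314,227) and scene (318,200). The empty lane is the tray's +y half, about top (415,182); the right lane holds a carrier at (460,182).

Possible mistakes for the target (top pixels): red (190,158), red (168,270), yellow (258,288), the tray carrier (460,182), the loose copper housing (238,108) and the housings in the box (590,135). I choose (268,176), the copper one on the rail, and check it in a close crop.

```bash
python3 - <<'E'
from h import *
a=cv2.imread("pics/top0.png")[125:255,225:375];b=cv2.imread("pics/scene0.png")[170:290,270:410]
cv2.imwrite("pics/crop1.png",np.vstack([cv2.resize(a,None,fx=2.6,fy=2.6,interpolation=3)[:,:380],]))
z=np.hstack([cv2.resize(a,(400,347),interpolation=3),cv2.resize(b,(400,343),interpolation=3)[:343] if 0 else cv2.resize(b,(400,347),interpolation=3)])
cv2.imwrite("pics/crop1.png",z)
for n in ["top","scene"]:
    c=cams.read_camera(n)
    for l in ["stage","tray","box_grip","lock_grip","round_carrier"]:
        for d in models.cut_out(n,l)[:4]:
            r=d["region"].astype(np.uint8); q=cv2.boxPoints(cv2.minAreaRect(cv2.findNonZero(r)))
            print(n,l,round(d["conf"],2),np.round(d["extent"]).tolist(),r.sum(),np.round(q).astype(int).tolist())
    print(c["camera_matrix"].tolist())
E
```

```text
top stage 0.73 [299.0, 192.0, 121.0, 122.0] 8076 [[233, 164], [337, 128], [373, 228], [269, 265]]
top tray 0.89 [435.0, 183.0, 79.0, 90.0] 5642 [[395, 226], [399, 136], [476, 139], [472, 230]]
top box_grip 0.97 [170.0, 270.0, 54.0, 20.0] 1020 [[142, 278], [143, 257], [195, 260], [194, 282]]
top box_grip 0.95 [258.0, 292.0, 29.0, 42.0] 952 [[243, 308], [254, 264], [275, 269], [264, 313]]
top box_grip 0.8 [193.0, 160.0, 39.0, 46.0] 1042 [[169, 171], [189, 134], [213, 147], [193, 183]]
top box_grip 0.56 [272.0, 178.0, 50.0, 36.0] 1104 [[245, 174], [288, 159], [297, 183], [253, 198]]
top lock_grip 0.62 [315.0, 226.0, 22.0, 27.0] 489 [[297, 225], [314, 208], [331, 225], [314, 242]]
top round_carrier 0.79 [318.0, 164.0, 46.0, 37.0] 980 [[292, 158], [335, 143], [344, 167], [301, 182]]
[[369.89502904341106, 0.0, 324.04362417202503], [0.0, 369.89502904341106, 196.08809759115732], [0.0, 0.0, 1.0]]
scene stage 0.78 [338.0, 236.0, 110.0, 97.0] 5000 [[267, 215], [350, 164], [396, 240], [313, 290]]
scene tray 0.83 [216.0, 268.0, 67.0, 75.0] 4174 [[182, 228], [251, 228], [251, 305], [182, 305]]
scene box_grip 0.89 [420.0, 172.0, 35.0, 24.0] 786 [[400, 163], [435, 159], [438, 182], [403, 187]]
scene box_grip 0.82 [436.0, 248.0, 20.0, 40.0] 652 [[425, 267], [432, 225], [449, 228], [443, 270]]
scene box_grip 0.63 [354.0, 173.0, 13.0, 35.0] 454 [[344, 190], [344, 154], [359, 154], [359, 190]]
scene lock_grip 0.72 [317.0, 199.0, 19.0, 24.0] 310 [[302, 198], [316, 185], [331, 200], [317, 213]]
scene round_carrier 0.65 [322.0, 240.0, 41.0, 35.0] 791 [[299, 235], [335, 218], [346, 241], [309, 257]]
[[491.0630137002094, 0.0, 318.301814513492], [0.0, 491.0630137002094, 208.03263401086176], [0.0, 0.0, 1.0]]
```

View pics/crop1.png

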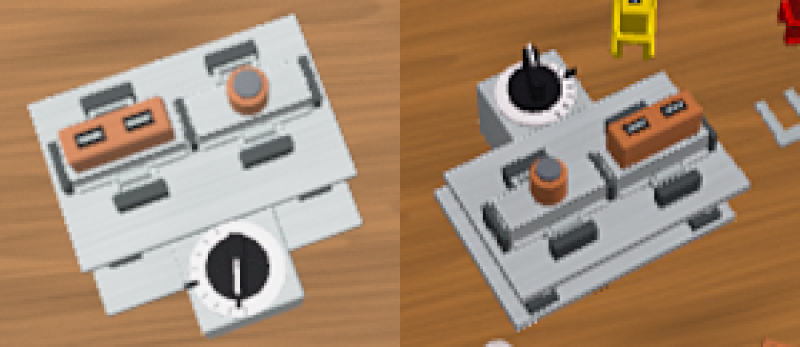

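The crop shows an orange copper box housing with two dark sockets, sitting on the rail beside the round one, so the choice is right. The knob's white line points to about crop (238,305) and the index block is at (192,284). Next I measure the poses from both views.

```bash
python3 - <<'E'
from h import *
np.set_printoptions(precision=1,suppress=True)
t=cams.read_camera("top");s=cams.read_camera("scene")
T=lambda u,v:ray(t,225+u/2.667,125+v/2.67)
S=lambda u,v:ray(s,270+(u-400)/2.857,170+v/2.89)
P=[tri([T(*a),S(*b)]) for a,b in [((30,105),(750,185)),((295,15),(528,297)),((357,178),(443,173)),((82,270),(668,72))]]
for p in P: print(p[0],p[1])
print([np.linalg.norm(P[i][0]-P[i-1][0]) for i in range(4)])
# copper top faces by colour, corners of top face
for n,c,box in [("top",t,(235,150,305,205)),("scene",s,(335,190,385,232))]:
    f=c["frame"];h=cv2.cvtColor(f,cv2.COLOR_BGR2HSV)
    m=((h[...,0]<15)&(h[...,1]>110)).astype(np.uint8);k=np.zeros_like(m);x0,y0,x1,y1=box;k[y0:y1,x0:x1]=m[y0:y1,x0:x1]
    k[:]=cv2.morphologyEx(k,3,np.ones((5,5)));q=cv2.minAreaRect(cv2.findNonZero(k));print(n,k.sum(),q,cv2.boxPoints(q).tolist())
# top face corners, by eye in crop (+x+y, +x-y, -x-y, -x+y)
B=[tri([T(*a),S(*b)]) for a,b in [((58,126),(704,128)),((162,96),(622,165)),((173,132),(607,144)),((68,163),(690,92))]]
for p in B: print(p[0],p[1])
print("box mean",np.mean([p[0] for p in B],0))
print("knob bar",tri([T(238,240),S(531,45)]))
print("index",tri([T(192,284),S(571,72)]))
print("dial c",tri([T(238,266),S(537,92)]))
# tray rim corners z=30 top
for u,v in [(399,137),(473,139),(471,229),(396,225)]: print(atz(t,u,v,30))
for u,v in [(187,230),(252,228),(251,300),(183,303)]: print('s',atz(s,u,v,30))
E
```

```text
[658.3 323.   79.8] [0.5235870728890852, 0.5235870728891877]
[723.   64.9  83.4] [3.2248234539906693, 3.224823453990678]
[556.   20.8  78.8] [0.022058602094105047, 0.02205860209414721]
[495.3 285.8  80.1] [1.9087960464138278, 1.9087960464137808]
[np.float64(167.21479800004846), np.float64(266.12309036166204), np.float64(172.78326595077883), np.float64(271.8114098026679)]
top 1197 ((262.0, 177.0), (54.0, 54.0), 90.0) [[235.0, 150.0], [289.0, 150.0], [289.0, 204.0], [235.0, 204.0]]
scene 1138 ((359.5, 208.5), (37.0, 49.0), 90.0) [[335.0, 190.0], [384.0, 190.0], [384.0, 227.0], [335.0, 227.0]]
[616.5 284.8 138.5] [2.3138715721069136, 2.31387157210699]
[635.7 191.3 136.6] [1.548001618682961, 1.5480016186829677]
[603.2 185.2 130.6] [0.9976756944617434, 0.9976756944617426]
[578.9 278.6 151.5] [0.7556005690523064, 0.7556005690522263]
box mean [608.6 235.  139.3]
knob bar (array([492.6, 136.1, 173.7]), [0.8814383990651162, 0.881438399065066])
index (array([471. , 183.9,  86.9]), [0.27459713867631375, 0.27459713867629393])
dial c (array([483.9, 141.2,  82.8]), [0.8981956974531515, 0.8981956974531325])
[ 707.8 -112.8   30. ]
[ 681.6 -313.1   30. ]
[ 438.7 -262.1   30. ]
[468.7 -70.2  30. ]
s [ 438.6 -269.8   30. ]
s [487.  -72.9  30. ]
s [ 729.4 -120.8   30. ]
s [ 686.5 -307.1   30. ]
```

Call:
step_arm(rows=[[-4.8,-2.5,-0.7,0,0,0,8.5],[-4.8,-2.5,-0.7,0,0,0,8.5],[-4.8,-2.5,-0.7,0,0,0,8.5],[-4.8,-2.5,-0.7,0,0,0,8.5],[-4.8,-2.5,-0.7,0,0,0,8.5]])

```text
t: 3.12
eef_pos: [366.9, 385.4, 266.7]
orientation: [0.453, 3.108, 0.001]
force: [0.1, 0.6, 0.4]
opening: 0.998
grasp_force: 0.0
```

Call:
step_arm(rows=[[-4.8,-2.5,-0.7,0,0,0,8.5],[-4.8,-2.5,-0.7,0,0,0,8.5],[-4.8,-2.5,-0.7,0,0,0,8.5],[-4.8,-2.5,-0.7,0,0,0,8.5],[-4.8,-2.5,-0.7,0,0,0,8.5]])

```text
t: 3.75
eef_pos: [561.2, 196.8, 301.7]
orientation: [0.454, 3.108, 0.001]
force: [0.5, 1.1, -0.4]
opening: 0.995
grasp_force: 0.0
```

Call:
step_arm(rows=[[0,0,0,0,0,0.18,8.5],[0,0,0,0,0,0.18,8.5],[0,0,0,0,0,0.18,8.5],[0,0,0,0,0,0.18,8.5],[0,0,0,0,0,0.18,8.5]])

```text
t: 4.38
eef_pos: [560.0, 198.2, 301.3]
orientation: [-1.768, -2.597, 0.0]
force: [-0.3, -0.4, -0.0]
opening: 0.996
grasp_force: 0.0
```

```bash
cat >> h.py <<'E'
def tool():
    s=manip.state();M=R.from_rotvec(s["orientation"]).as_matrix();return s,M
def go(p,phi=None):
    s,M=tool();d=M.T@(np.array(p)-s["eef_pos"])/10;a=np.degrees(np.arctan2(M[1,1],M[0,1]))
    az=None if phi is None else np.radians((a-phi+90)%180-90)
    print("shift cm",np.round(d,2),"closing deg",round(a,1),"az",az,"tilt",np.round(M[:,2],3))
E
python3 - <<'E'
from h import *
np.set_printoptions(precision=2,suppress=True)
c=cams.read_camera("wrist");cv2.imwrite("pics/w1.png",c["frame"]);print(c["T"],c["camera_matrix"])
go([600,235,200],14);print(manip.state())
E
```

```text
[[  0.93   0.35   0.11 529.06]
 [  0.37  -0.89  -0.29 270.54]
 [  0.     0.31  -0.95 443.52]
 [  0.     0.     0.     1.  ]] [[282.74   0.   320.76]
 [  0.   282.74 198.93]
 [  0.     0.     1.  ]]
shift cm [ 1.99  5.06 10.13] closing deg 21.2 az 0.12540100826401662 tilt [ 0.  0. -1.]
{'t': 4.425, 'joints': array([0.34, 0.29, 0.07, 1.36, 0.  , 1.54]), 'joint_vel': array([-0. ,  0. , -0. , -0. ,  0. , -0.3]), 'joint_efforts': array([ -0.  , -52.84,  34.6 ,   0.  ,   0.  ,   0.08]), 'eef_pos': array([560.01, 198.2 , 301.3 ]), 'orientation': array([1.78, 2.59, 0.  ]), 'force': array([ 0.32, -0.89,  0.2 ]), 'wrist_torque': array([-0.01, -0.  , -0.02]), 'grasp_force': 0.0, 'opening': 0.994142609893072}
```

View pics/w1.png

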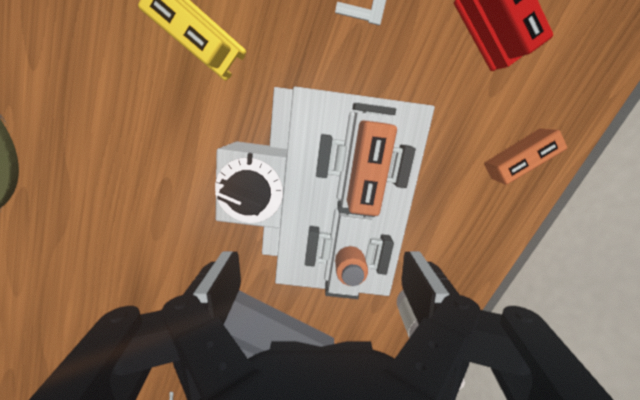

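The wrist view shows the copper target at (372,168) with sockets at (377,150) and (369,192). The round carrier is at (351,265) and the knob at (245,190), with its white line at about (228,197) and the index block at (249,157). The deck corners are (293,88), (434,104), (390,295) and (276,283). I move over the box for a second view.

Call:
step_arm(rows=[[0.4,1.0,0.8,0,0,0.06,8.5],[0.4,1.0,0.8,0,0,0.06,8.5],[0.4,1.0,0.8,0,0,0,8.5],[0.4,1.0,0.8,0,0,0,8.5],[0,0,0,0,0,0,8.5]])

```text
t: 5.05
eef_pos: [593.3, 225.8, 268.1]
orientation: [-1.911, -2.492, 0.002]
force: [-0.4, -0.1, 0.1]
opening: 0.992
grasp_force: 0.0
```

```bash
python3 - <<'E'
from h import *
c=cams.read_camera("wrist");cv2.imwrite("pics/w2.png",c["frame"])
import pickle
a=cv2.imread("pics/w1.png")[80:300,210:440];b=c["frame"]
pickle.dump((np.array(c["T"]),c["camera_matrix"]),open("w2.pkl","wb"));print(c["T"])
# crop around predicted stage
p=np.array([proj(c,[x,y,120]) for x,y in [(495,286),(658,323),(723,65),(556,20),(480,140),(480,190)]]);print(p.round())
b=b[60:290,170:450]
A=cv2.resize(a,(460-70,440*390//460),interpolation=3);B=cv2.resize(b,(400,int(230*400/280)),interpolation=3)
z=np.zeros((400,800,3),np.uint8);z[:A.shape[0],:390]=A;z[:B.shape[0],400:]=B;cv2.imwrite("pics/crop2.png",z);print(A.shape,B.shape)
E
```

```text
[[ 9.66015789e-01  2.46060748e-01  7.91681959e-02  5.71042726e+02]
 [ 2.58482568e-01 -9.18988447e-01 -2.97736456e-01  3.00967393e+02]
 [-5.06597506e-04  3.08081716e-01 -9.51359764e-01  4.10295900e+02]
 [ 0.00000000e+00  0.00000000e+00  0.00000000e+00  1.00000000e+00]]
[[241. 102.]
 [413. 109.]
 [389. 329.]
 [252. 329.]
 [205. 231.]
 [212. 190.]]
(373, 390, 3) (328, 400, 3)
```

View pics/crop2.png

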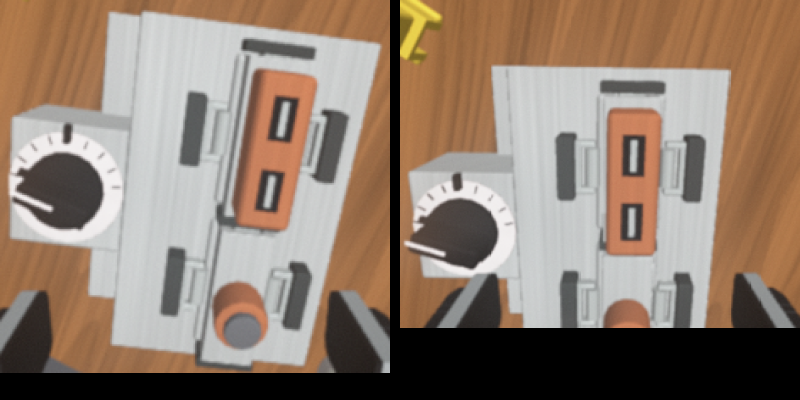

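```bash
python3 - <<'E'
from h import *
import pickle
np.set_printoptions(precision=1,suppress=True)
T2,K=pickle.load(open("w2.pkl","rb"))
T1=np.eye(4);M=R.from_rotvec([1.78,2.59,0]).as_matrix()
s=np.array([[.93,.35,.11],[.37,-.89,-.29],[0,.31,-.95]])
# w1 camera from hand-eye of w2
st=manip.state();H=np.eye(4);H[:3,:3]=R.from_rotvec(st["orientation"]).as_matrix();H[:3,3]=st["eef_pos"]
E_=np.linalg.inv(H)@T2
G=np.eye(4);a=np.radians(21.2);G[:3,:3]=np.array([[-np.sin(a),np.cos(a),0],[np.cos(a),np.sin(a),0],[0,0,-1]]);G[:3,3]=[560.0,198.2,301.3]
G[:3,:3]=np.array([[-np.sin(a),np.cos(a),0],[np.cos(a),np.sin(a),0],[0,0,-1]])
print(H)
x=np.array([-np.sin(a),np.cos(a),0]);G[:3,0]=x;G[:3,1]=[np.cos(a),np.sin(a),0];G[:3,2]=[0,0,-1]
T1=G@E_;print(T1[:3,3],"expect 529.06 270.54 443.52")
A=lambda u,v:ray(dict(camera_matrix=K,T=T1),210+u/1.6957,80+v/1.6955)
B=lambda u,v:ray(dict(camera_matrix=K,T=T2),170+(u-400)/1.4286,60+v/1.426)
for n,p,q in [("sock+y",(283,119),(633,157)),("sock-y",(270,193),(631,223)),("top+x+y",(316,78),(661,112)),("top+x-y",(291,229),(656,254)),("deck-x+y",(143,12),(510,66)),("deck+x+y",(380,44),(729,70)),("index",(67,133),(457,182)),("tip line",(22,190),(406,243)),("line inner",(50,209),(445,254)),("end stop",(279,50),(633,87))]:
    r=tri([A(*p),B(*q)]);print(n,r[0],np.round(r[1],1))
def atzr(r,z): o,d=r;return o+d*(z-o[2])/d[2]
for nm,r in [("so+",A(283,119)),("so-",A(270,193)),("so+",B(633,157)),("so-",B(631,223))]+[("t",B(*k)) for k in [(611,110),(661,112),(656,254),(608,252)]]: print(nm,atzr(r,164))
for k in [(143,12),(380,44),(305,365),(113,344)]: print("deckA",atzr(A(*k),90))
for k in [(510,66),(729,70)]: print("deckB",atzr(B(*k),90))
print("idx",atzr(A(67,133),100),atzr(B(457,182),100))
for r in [A(22,190),B(406,243),A(50,209),B(445,254)]: print("line135",atzr(r,135))
t=cams.read_camera("top")
for k in [(58,126),(162,96),(173,132),(68,163)]: print("T box164",atzr(ray(t,225+k[0]/2.667,125+k[1]/2.67),164))
for k in [(238,257),(238,295),(238,305)]: print("T line135",atzr(ray(t,225+k[0]/2.667,125+k[1]/2.67),135))
print("T idx",atzr(ray(t,225+192/2.667,125+284/2.67),100))
E
```

```text
[[ -0.3   1.   -0.  593.2]
 [  1.    0.3  -0.  225.5]
 [ -0.   -0.   -1.  268.7]
 [  0.    0.    0.    1. ]]
[529.7 270.7 442.9] expect 529.06 270.54 443.52
sock+y [594.6 253.7 168.9] [0.1 0.1]
sock-y [605.7 210.9 167.6] [0.5 0.5]
top+x+y [605.8 282.1 153.1] [0.8 0.8]
top+x-y [627.4 194.3 167.8] [0.2 0.2]
deck-x+y [492.4 281.   83.6] [0.1 0.1]
deck+x+y [654.6 321.2  89.7] [0.3 0.3]
index [469.9 183.   96. ] [0.3 0.3]
tip line [466.2 158.4 166. ] [0.4 0.4]
line inner [480.3 137.2 131. ] [0.5 0.5]
end stop [586.9 291.  109.3] [0.5 0.5]
so+ [595.7 253.4 164. ]
so- [607.1 209.8 164. ]
so+ [595.2 252.7 164. ]
so- [605.8 210.  164. ]
t [574.6 276.9 164. ]
t [603.9 283.5 164. ]
t [628.1 192.8 164. ]
t [596.6 185.9 164. ]
deckA [493.1 280.7  90. ]
deckA [654.7 320.9  90. ]
deckA [720.2  61.8  90. ]
deckA [557.7  21.7  90. ]
deckB [493.9 281.5  90. ]
deckB [654.3 321.4  90. ]
idx [470.4 184.3 100. ] [471.4 184.3 100. ]
line135 [459.4 145.4 135. ]
line135 [452.7 140.6 135. ]
line135 [480.6 139.2 135. ]
line135 [481.9 139.1 135. ]
T box164 [609.2 282.3 164. ]
T box164 [627.1 190.8 164. ]
T box164 [593.8 183.9 164. ]
T box164 [575.5 275.6 164. ]
T line135 [484.3 138.9 135. ]
T line135 [451.5 142.  135. ]
T line135 [442.9 142.8 135. ]
T idx [469.4 182.8 100. ]
```

Measured against the text, the box top triangulates at about 166 mm (expected 164). The deck comes out at 84–90 mm (90) and the yaw at 14°. The box centre is (601,233); working from the index block and the given layout gives (602,234), so the two agree. Next, the grasp.

```bash
python3 - <<'E'
from h import *
go([601.5,233.5,131],14)
E
```

```text
shift cm [ 0.57  1.02 13.82] closing deg 15.0 az 0.017337387139910353 tilt [-0. -0. -1.]
```

Call:
step_arm(rows=[[0.57,1.02,2.0,0,0,0.017,8.5],[0,0,3.0,0,0,0,8.5],[0,0,3.0,0,0,0,8.5],[0,0,2.0,0,0,0,8.5],[0,0,0,0,0,0,8.5]])

```text
t: 5.78
eef_pos: [600.2, 233.3, 166.5]
orientation: [-1.933, -2.473, 0.006]
force: [-0.6, 0.3, 0.1]
opening: 0.997
grasp_force: 0.0
```

```bash
python3 - <<'E'
from h import *
go([601.5,233.5,131],14)
c=cams.read_camera("wrist");cv2.imwrite("pics/w3.png",c["frame"])
E
```

```text
shift cm [-0.01  0.15  3.55] closing deg 14.0 az -0.0005472871630448975 tilt [-0.004 -0.001 -1.   ]
```

View pics/w3.png

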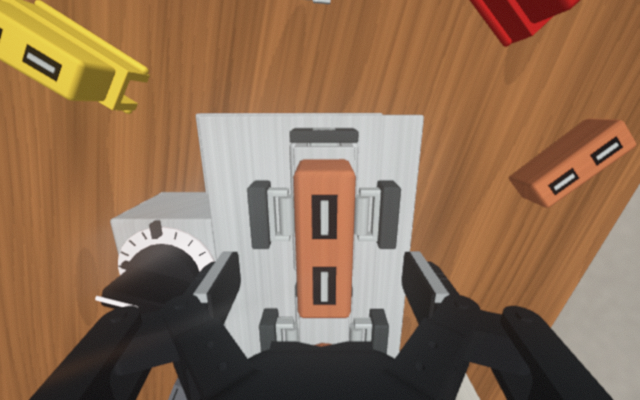

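The wrist view shows the box at columns 297–353, centre about 324, midway between the pads (230 and 412) and aligned with them. I go down and close.

Call:
step_arm(rows=[[0,0.1,1.5,0,0,0,8.5],[0,0,1.5,0,0,0,8.5],[0,0,0.5,0,0,0,8.5],[0,0,0,0,0,0,3.0],[0,0,0,0,0,0,2.5]])

```text
t: 6.45
eef_pos: [602.9, 234.0, 134.7]
orientation: [1.934, 2.475, 0.001]
force: [0.4, 0.2, 0.5]
opening: 0.601
grasp_force: 0.0
```

Call:
step_arm(rows=[[0,0,0,0,0,0,2.5],[0,0,0,0,0,0,2.0],[0,0,0,0,0,0,2.0],[0,0,0,0,0,0,2.0],[0,0,0,0,0,0,2.0]])

```text
t: 7.08
eef_pos: [602.9, 234.0, 135.0]
orientation: [1.934, 2.475, 0.001]
force: [-1.2, -0.8, 5.8]
opening: 0.386
grasp_force: 60.8
```

Gripped at 33 mm with 61 N. I pull straight up.

Call:
step_arm(rows=[[0,0,-0.2,0,0,0,2.0],[0,0,-0.3,0,0,0,2.0],[0,0,-0.4,0,0,0,2.0],[0,0,-0.6,0,0,0,2.0],[0,0,-1.0,0,0,0,2.0]])

```text
t: 7.7
eef_pos: [602.6, 233.8, 160.3]
orientation: [1.935, 2.475, 0.0]
force: [0.0, 0.4, -2.8]
opening: 0.39
grasp_force: 61.9
```

Call:
step_arm(rows=[[0,0,-1.5,0,0,0,2.0],[0,0,-2.0,0,0,0,2.0],[0,0,-2.0,0,0,0,2.0],[0,0,-2.0,0,0,0,2.0],[0,0,-1.0,0,0,0,2.0]])

```text
t: 8.32
eef_pos: [603.3, 234.1, 246.7]
orientation: [1.934, 2.474, 0.004]
force: [0.8, 0.1, -2.7]
opening: 0.385
grasp_force: 61.9
```

```bash
python3 - <<'E'
from h import *
np.set_printoptions(precision=1,suppress=True)
t=cams.read_camera("top");s=cams.read_camera("scene");w=cams.read_camera("wrist")
f=cv2.resize(t["frame"][125:240,385:485],(400,460),interpolation=3)
g=cv2.resize(s["frame"][218:313,172:262],(400,422),interpolation=3)
z=np.zeros((600,800,3),np.uint8);z[:460,:400]=f;z[:422,400:]=g;cv2.imwrite("pics/tray.png",z[:460]);cv2.imwrite("pics/w4.png",w["frame"])
print(manip.state())
E
```

```text
{'t': 8.475, 'joints': array([ 0.4,  0.4,  0.1,  1.3, -0. ,  1.7]), 'joint_vel': array([ 0.,  0., -0., -0., -0.,  0.]), 'joint_efforts': array([ -0. , -62.4,  36.4,   0.1,  -0. ,  -0. ]), 'eef_pos': array([602.9, 234. , 244.9]), 'orientation': array([1.9, 2.5, 0. ]), 'force': array([ 0.1, -0.3, -3.2]), 'wrist_torque': array([-0. , -0. ,  0.1]), 'grasp_force': 61.93992376327515, 'opening': 0.3877043040771249}
```

View pics/tray.png

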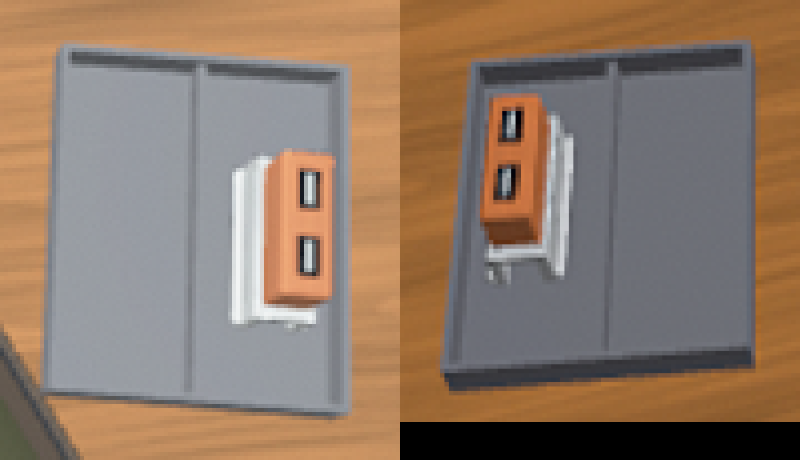

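Tray crop (top left, scene right): the empty lane is the left one in the top view, between the wall at about column 55 and the divider at about 192. The finished carrier stands in the other lane.

```bash
python3 - <<'E'
from h import *
np.set_printoptions(precision=1,suppress=True)
t=cams.read_camera("top");s=cams.read_camera("scene")
T=lambda k:ray(t,385+k[0]/4,125+k[1]/4);S=lambda k:ray(s,172+(k[0]-400)/4.444,218+k[1]/4.444)
tp=[(62,46),(350,68),(350,413),(45,393)];sc=[(752,350),(445,372),(472,63),(750,43)]
f=lambda r,z:r[0]+r[1]*(z-r[0][2])/r[1][2]
Q=[]
for a,b in zip(tp,sc):
    p,e=tri([T(a),S(b)]);Q.append(p);print(p,np.round(e,1),f(T(a),30),f(S(b),30))
Q=np.array(Q)
for nm,Z in [("tri",Q),("T",np.array([f(T(a),30) for a in tp])),("S",np.array([f(S(b),30) for b in sc]))]:
    c=Z.mean(0);dx=(Z[0]+Z[1]-Z[2]-Z[3])/2;dy=(Z[0]+Z[3]-Z[1]-Z[2])/2
    print(nm,c,np.linalg.norm(dx),np.degrees(np.arctan2(dx[1],dx[0])),np.linalg.norm(dy),np.degrees(np.arctan2(dy[1],dy[0]))-90,"lane",c+dy/np.linalg.norm(dy)*47.5)
for k in [(200,65),(187,397)]: print("div",f(T(k),23))
E
```

```text
[ 713.2 -119.4   18.4] [0.6 0.6] [ 708.9 -117.    30. ] [ 719.7 -118.4   30. ]
[ 676.3 -312.2   21.5] [1.7 1.7] [ 673.2 -310.1   30. ] [ 681.9 -309.1   30. ]
[ 441.1 -269.    21.5] [0.7 0.7] [ 440.2 -266.3   30. ] [ 447.9 -267.1   30. ]
[474.7 -75.5  15.5] [0.9 0.9] [473.1 -71.5  30. ] [484.8 -76.4  30. ]
tri [ 576.3 -194.    19.2] 240.85382678529106 -10.418800219809038 196.4410380756551 -10.332467348555056 lane [ 584.9 -147.3   18.1]
T [ 573.9 -191.2   30. ] 238.58690013236242 -10.790132638397177 196.92234622997347 -10.019269639271812 lane [ 582.1 -144.5   30. ]
S [ 583.5 -192.7   30. ] 238.1617218302186 -10.15915447217814 194.285960726885 -11.074727575953347 lane [ 592.7 -146.1   30. ]
div [ 688.1 -211.2   23. ]
div [ 462. -165.   23.]
```

Call:
step_arm(rows=[[-2.6,-0.8,0,0,0,0,2.0],[-4.0,-1.2,0,0,0,0,2.0],[-4.6,-1.4,0,0,0,0,2.0],[-4.6,-1.4,0,0,0,0,2.0],[-4.6,-1.4,0,0,0,0,2.0]])

```text
t: 9.2
eef_pos: [591.0, 19.5, 243.3]
orientation: [-1.934, -2.475, 0.002]
force: [-0.3, -0.4, -2.8]
opening: 0.389
grasp_force: 61.9
```

Call:
step_arm(rows=[[-4.6,-1.4,0,0,0,0,2.0],[-4.6,-1.4,0,0,0,0,2.0],[-3.6,-1.0,0,0,0,0,2.0],[-2.2,-0.7,0,0,0,0,2.0],[-1.0,-0.2,0,0,0,0,2.0]])

```text
t: 9.82
eef_pos: [584.1, -146.8, 243.4]
orientation: [-1.936, -2.473, 0.001]
force: [0.5, 0.2, -1.9]
opening: 0.39
grasp_force: 61.9
```

Call:
step_arm(rows=[[0,0,0,0,0,-0.12,2.0],[0,0,0,0,0,-0.17,2.0],[0,0,0,0,0,-0.17,2.0],[0,0,0,0,0,-0.17,2.0],[0,0,0,0,0,-0.17,2.0]])

```text
t: 10.45
eef_pos: [584.7, -144.7, 243.7]
orientation: [-0.808, -3.035, -0.001]
force: [0.3, -0.1, -2.1]
opening: 0.384
grasp_force: 61.8
```

Call:
step_arm(rows=[[0,0,2,0,0,-0.17,2.0],[0,0,3,0,0,-0.12,2.0],[0,0,3,0,0,-0.055,2.0],[0,0,2,0,0,0,2.0],[0,0,0,0,0,0,2.0]])

```text
t: 11.08
eef_pos: [583.1, -144.5, 142.1]
orientation: [-0.283, -3.124, -0.002]
force: [-1.0, -0.4, -1.8]
opening: 0.383
grasp_force: 61.7
```

```bash
python3 - <<'E'
from h import *
np.set_printoptions(precision=1,suppress=True)
go([585,-146,120],79.6);print(manip.state()["force"],manip.state()["eef_pos"],manip.state()["opening"])
c=cams.read_camera("wrist");cv2.imwrite("pics/w5.png",c["frame"]);print(np.array(c["T"]))
import pickle;pickle.dump((np.array(c["T"]),c["camera_matrix"]),open("w5.pkl","wb"))
E
```

```text
shift cm [-0.2 -0.1  2.2] closing deg 79.6 az 0.0006203192939792216 tilt [-0.  0. -1.]
[-1.  -0.4 -1.8] [ 583.1 -144.5  142.1] 0.3832176431026342
[[   0.2    0.9    0.3  504.1]
 [   1.    -0.2   -0.1 -131.6]
 [   0.     0.3   -1.   284.7]
 [   0.     0.     0.     1. ]]
```

View pics/w5.png

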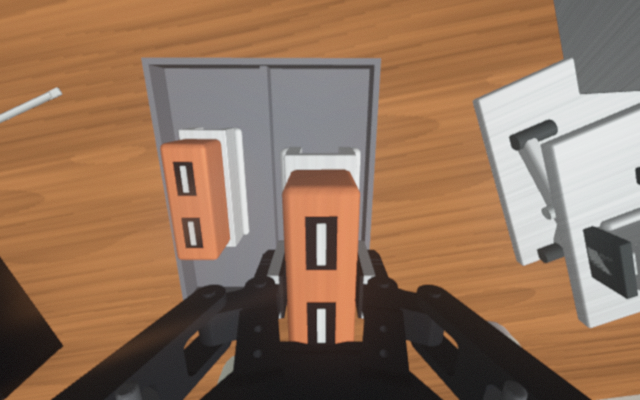

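The wrist view shows the carrier held upright over the empty lane and aligned with it. The divider top starts at (265,67), the rim corner is at (380,61), and the other corner is at (146,61). I check the lane's centre line from these.

```bash
python3 - <<'E'
from h import *
import pickle
np.set_printoptions(precision=1,suppress=True)
T,K=pickle.load(open("w5.pkl","rb"));c=dict(T=T,camera_matrix=K)
a=atz(c,380,61,30);b=atz(c,146,61,30);d=atz(c,265,67,23);r=atz(c,374,170,30);print(a,b,d,r,np.linalg.norm(a-b))
y=np.array([-np.sin(np.radians(-10.4)),np.cos(np.radians(-10.4)),0]);x=np.array([y[1],-y[0],0])
p=manip.state()["eef_pos"]
for n,q in [("outer+y",a),("outer-y",b),("div",d),("r",r)]: print(n,"rel along y",(q-p)@y,"along x",(q-p)@x)
print(np.degrees(np.arctan2(*(a-b)[[1,0]]))-90,np.degrees(np.arctan2(*(a-r)[[1,0]])))
E
```

```text
[476.5 -76.9  30. ] [ 441.9 -265.1   30. ] [ 462.7 -171.6   23. ] [565.7 -93.   30. ] 191.3788171384261
outer+y rel along y 47.342587040277834 along x -118.2052148188809
outer-y rel along y -144.03622787831011 along x -118.23436374681012
div rel along y -48.27439315781689 along x -114.62987812511628
r rel along y 47.60601394809934 along x -27.51980301057069
-10.408726726286133 169.76643479116152
```

Offset across the lane is about 1 mm, with about 19 mm to spare each side. I go down and watch the force.

Call:
step_arm(rows=[[0,-0.1,2.0,0,0,0,2.0],[0,0,3.0,0,0,0,2.0],[0,0,2.0,0,0,0,2.0],[0,0,0.8,0,0,0,2.0],[0,0,0,0,0,0,2.0]])

```text
t: 11.75
eef_pos: [585.0, -146.6, 66.9]
orientation: [0.285, 3.128, 0.0]
force: [0.4, -0.3, -3.5]
opening: 0.39
grasp_force: 61.9
```

Call:
step_arm(rows=[[0,0,0.2,0,0,0,2.0],[0,0,0.2,0,0,0,2.0],[0,0,0.2,0,0,0,2.0],[0,0,0.1,0,0,0,2.0],[0,0,0,0,0,0,2.0]])

```text
t: 12.38
eef_pos: [584.5, -146.6, 59.2]
orientation: [-0.285, -3.128, -0.0]
force: [0.5, -0.1, -3.5]
opening: 0.39
grasp_force: 61.9
```

Nine mm remain at most; I go down slowly.

Call:
step_arm(rows=[[0,0,0.15,0,0,0,2.0],[0,0,0.15,0,0,0,2.0],[0,0,0.15,0,0,0,2.0],[0,0,0.1,0,0,0,2.0],[0,0,0,0,0,0,2.0]])

```text
t: 13.0
eef_pos: [584.5, -146.6, 53.7]
orientation: [-0.285, -3.128, -0.0]
force: [-0.1, 1.6, -2.8]
opening: 0.387
grasp_force: 61.9
```

Call:
step_arm(rows=[[0,0,0.05,0,0,0,2.0],[0,0,0.05,0,0,0,2.0],[0,0,0.05,0,0,0,2.0],[0,0,0,0,0,0,2.0],[0,0,0,0,0,0,2.0]])

```text
t: 13.62
eef_pos: [584.6, -146.6, 52.3]
orientation: [0.285, 3.129, -0.0]
force: [-0.3, 0.8, -2.7]
opening: 0.388
grasp_force: 61.9
```

Call:
step_arm(rows=[[0,0,0.05,0,0,0,2.0],[0,0,0.05,0,0,0,2.0],[0,0,0.05,0,0,0,2.0],[0,0,0,0,0,0,2.0],[0,0,0,0,0,0,2.0]])

```text
t: 14.25
eef_pos: [584.6, -146.6, 50.8]
orientation: [0.285, 3.129, 0.0]
force: [-0.0, 0.5, -2.5]
opening: 0.386
grasp_force: 61.9
```

Call:
step_arm(rows=[[0,0,0.05,0,0,0,2.0],[0,0,0.05,0,0,0,2.0],[0,0,0.0,0,0,0,2.0],[0,0,0,0,0,0,2.0],[0,0,0,0,0,0,2.0]])

```text
t: 14.88
eef_pos: [584.7, -146.7, 50.0]
orientation: [0.285, 3.128, -0.0]
force: [-1.7, 0.2, 2.0]
opening: 0.386
grasp_force: 62.4
```

Call:
step_arm(rows=[[0,0,0.05,0,0,0,2.0],[0,0,0.05,0,0,0,2.0],[0,0,0.0,0,0,0,2.0],[0,0,0,0,0,0,2.0],[0,0,0,0,0,0,2.0]])

```text
t: 15.5
eef_pos: [584.7, -146.8, 50.0]
orientation: [0.285, 3.128, -0.0]
force: [-5.0, -0.2, 9.8]
opening: 0.387
grasp_force: 63.5
```

The floor is reached at TCP 50.0, as expected. I ease off slightly and release.

Call:
step_arm(rows=[[0,0,-0.1,0,0,0,2.0],[0,0,0,0,0,0,3.4],[0,0,0,0,0,0,4.5],[0,0,0,0,0,0,6.0],[0,0,0,0,0,0,6.0]])

```text
t: 16.12
eef_pos: [584.7, -146.6, 49.8]
orientation: [0.285, 3.129, 0.0]
force: [0.7, 0.4, -0.4]
opening: 0.708
grasp_force: 0.0
```

Call:
step_arm(rows=[[0,0,-1,0,0,0,6.0],[0,0,-2,0,0,0,6.0],[0,0,-4,0,0,0,6.0],[0,0,-5,0,0,0,6.0],[0,0,-5,0,0,0,6.0]])

```text
t: 16.75
eef_pos: [584.4, -146.6, 222.1]
orientation: [0.285, 3.128, -0.0]
force: [0.4, -0.8, 0.1]
opening: 0.703
grasp_force: 0.0
```

```bash
python3 - <<'E'
from h import *
go([481,141,215],88)
c=cams.read_camera("wrist");cv2.imwrite("pics/w6.png",c["frame"])
for l in ["box_carrier"]:
    for d in models.find_in("wrist",l)[:4]: print(d["conf"],d["extent"],atz(c,*d["extent"][:2],60))
E
```

```text
shift cm [15.38 26.42  0.7 ] closing deg 79.6 az -0.14693428434885916 tilt [ 0.001 -0.    -1.   ]
0.87 [321.1, 178.4, 47.4, 99.9] [ 578.68673249 -146.57112408   60.        ]
0.21 [617.0, 27.7, 43.3, 51.0] [485.57006529 155.19129429  60.        ]
```

The carrier stands upright in the lane (a detection at (579,-147)). Next, the knob.

Call:
step_arm(rows=[[1.6,4.7,0,0,0,0,8.5],[1.6,4.7,0,0,0,0,8.5],[1.6,4.7,0,0,0,0,8.5],[1.6,4.7,0,0,0,0,8.5],[1.6,4.7,0,0,0,0,8.5]])

```text
t: 17.48
eef_pos: [547.9, 100.4, 220.0]
orientation: [0.285, 3.128, 0.0]
force: [0.7, 0.1, 0.4]
opening: 0.991
grasp_force: 0.0
```

Call:
step_arm(rows=[[1.6,4.7,0,0,0,0,8.5],[0,0,0,0,0,-0.15,8.5],[0,0,0,0,0,0,8.5],[0,0,0,0,0,0,8.5],[0,0,0,0,0,0,8.5]])

```text
t: 18.1
eef_pos: [541.3, 147.4, 219.8]
orientation: [-0.054, -3.141, 0.0]
force: [0.0, 0.5, 0.3]
opening: 0.992
grasp_force: 0.0
```

```bash
python3 - <<'E'
from h import *
import pickle
np.set_printoptions(precision=1,suppress=True)
t=cams.read_camera("top")
c=cams.read_camera("wrist");cv2.imwrite("pics/w7.png",c["frame"]);pickle.dump((np.array(c["T"]),c["camera_matrix"]),open("w7.pkl","wb"))
p=proj(c,[481,141,115]);print(p,manip.state()["eef_pos"])
u,v=p.round().astype(int);x0=max(0,u-70);y0=max(0,v-70);print(x0,y0)
a=cv2.resize(c["frame"][y0:y0+140,x0:x0+140],(560,560),interpolation=3)
b=cv2.resize(t["frame"][125:240,385:485],(240,276),interpolation=3)
z=np.zeros((560,800,3),np.uint8);z[:a.shape[0],:560]=a;z[:276,560:]=b;cv2.imwrite("pics/k1.png",z)
E
```

```text
[312.2 132.8] [541.3 147.5 219.8]
242 63
```

View pics/k1.png

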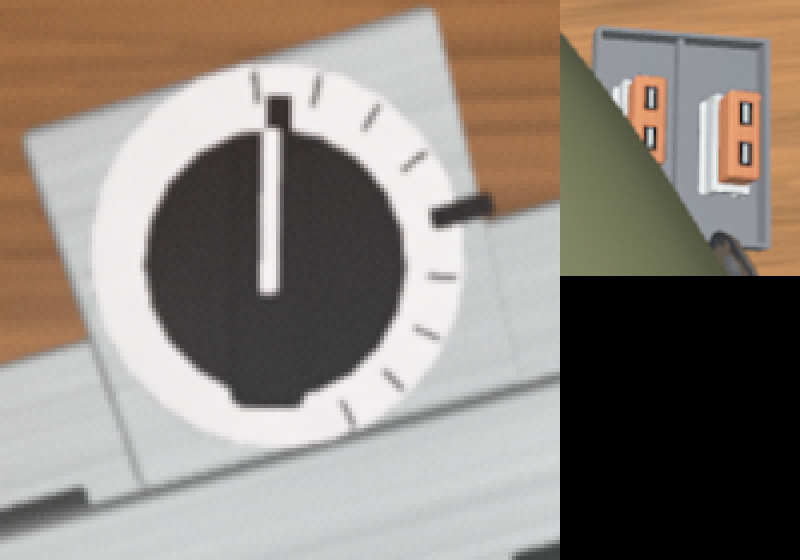

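This close view shows the disc centre at crop (276,265), the white line from (270,130) to (268,293), the pointer nose at (280,110) and the index block at (462,210). The tray inset shows the carrier standing in the empty lane.

```bash
python3 - <<'E'
from h import *
import pickle
np.set_printoptions(precision=1,suppress=True)
T,K=pickle.load(open("w7.pkl","rb"));c=dict(T=T,camera_matrix=K)
P=lambda u,v,z:atz(c,242+u/4,63+v/4,z)
print("cam",T[:3,3])
d=[P(276,265,101),P(276,130,101),P(405,265,101),P(146,265,101)];print("disc",*d)
print("dial c",P(278,255,95),P(92,255,95),P(463,255,95))
i=P(462,210,97);print("index",i, "axis from index",i-44*np.array([-.242,.970,0]))
k=d[0]
a=P(270,130,135);b=P(268,293,135);print("line",a,b,np.degrees(np.arctan2(*(a-b)[[1,0]])))
n=P(280,97,108);print("nose",n,np.degrees(np.arctan2(*(n-k)[[1,0]])),np.linalg.norm((n-k)[:2]))
print("idx ang",np.degrees(np.arctan2(*(i-k)[[1,0]])),np.linalg.norm((i-k)[:2]))
go([k[0],k[1],108],88)
E
```

```text
cam [460.4 149.  362.1]
disc [479.  139.6 101. ] [450.5 140.9 101. ] [480.  168.6 101. ] [478.  110.5 101. ]
dial c [477.2 140.   95. ] [475.7  97.4  95. ] [478.7 182.4  95. ]
index [468.7 181.9  97. ] axis from index [479.4 139.2  97. ]
line [451.8 140.9 135. ] [481.9 139.  135. ] 176.54974071225868
nose [444.3 142.3 108. ] 175.6369918318584 34.77358017707499
idx ang 103.6942705309177 43.44070193674534
shift cm [ 6.2 -1.  11.2] closing deg 88.1 az 0.0013076054419443295 tilt [-0. -0. -1.]
```

Call:
step_arm(rows=[[3.1,-0.5,1.0,0,0,0.03,8.5],[3.05,-0.5,1.0,0,0,0,8.5],[0,0,3.0,0,0,0,8.5],[0,0,3.0,0,0,0,8.5],[0,0,2.0,0,0,0,8.5]])

```text
t: 18.82
eef_pos: [478.7, 140.4, 118.6]
orientation: [-0.099, -3.139, 0.0]
force: [0.5, -0.6, -0.2]
opening: 0.997
grasp_force: 0.0
```

```bash
python3 - <<'E'
from h import *
go([479.5,139.5,108],86.3);print(manip.state()["force"])
E
```

```text
shift cm [-0.09 -0.09  1.06] closing deg 86.4 az 0.001560095725838096 tilt [-0.001 -0.    -1.   ]
[ 0.47980002 -0.58823525 -0.21572564]
```

Call:
step_arm(rows=[[0,-0.1,0.8,0,0,0,8.5],[0,0,0,0,0,0,3.0],[0,0,0,0,0,0,1.0],[0,0,0,0,0,0,0.5],[0,0,0,0,0,0,0.5]])

```text
t: 19.45
eef_pos: [479.7, 140.2, 112.6]
orientation: [0.097, 3.139, 0.001]
force: [-3.2, -0.9, 3.4]
opening: 0.176
grasp_force: 58.4
```

Call:
step_arm(rows=[[0,0,0,0,0,0,0.5],[0,0,0,0,0,0,0.5],[0,0,0,0,0,0,0.5],[0,0,0,0,0,0,0.5],[0,0,0,0,0,0,0.5]])

```text
t: 20.08
eef_pos: [479.7, 140.1, 112.5]
orientation: [0.097, 3.139, 0.001]
force: [-1.2, -1.1, 6.2]
opening: 0.172
grasp_force: 58.7
```

```bash
python3 - <<'E'
from h import *
go([479.5,139.5,108],14);s=manip.state();print(s["force"],s["opening"],s["grasp_force"],s["wrist_torque"])
E
```

```text
shift cm [ 0.02 -0.06  0.45] closing deg 86.5 az 1.2646217366285584 tilt [ 0.001  0.    -1.   ]
[-1.18573215 -1.07296466  6.1701523 ] 0.17167517841748994 58.73923480510712 [-0.00650336  0.29362657  0.00330699]
```

Bar gripped (14.6 mm, 59 N). I turn clockwise by 1.26 rad.

Call:
step_arm(rows=[[0,0,0,0,0,0.08,0.5],[0,0,0,0,0,0.13,0.5],[0,0,0,0,0,0.14,0.5],[0,0,0,0,0,0.14,0.5],[0,0,0,0,0,0.14,0.5]])

```text
t: 20.7
eef_pos: [480.0, 140.9, 112.5]
orientation: [1.071, 2.953, 0.004]
force: [0.7, 2.8, 3.7]
opening: 0.175
grasp_force: 58.6
```

Call:
step_arm(rows=[[0,0,0,0,0,0.14,0.5],[0,0,0,0,0,0.14,0.5],[0,0,0,0,0,0.14,0.5],[0,0,0,0,0,0.13,0.5],[0,0,0,0,0,0.08,0.5]])

```text
t: 21.32
eef_pos: [480.8, 141.4, 112.6]
orientation: [1.931, 2.478, 0.006]
force: [2.4, 4.2, 1.2]
opening: 0.175
grasp_force: 58.4
```

Call:
step_arm(rows=[[0,0,0,0,0,0,0.5],[0,0,0,0,0,0,0.5],[0,0,0,0,0,0,3.0],[0,0,0,0,0,0,6.0],[0,0,0,0,0,0,8.0]])

```text
t: 21.95
eef_pos: [478.9, 139.7, 111.6]
orientation: [-1.928, -2.48, 0.001]
force: [0.4, -0.2, 0.0]
opening: 0.764
grasp_force: 0.0
```

Call:
step_arm(rows=[[0,0,-1,0,0,0,8.0],[0,0,-3,0,0,0,8.0],[0,0,-4,0,0,0,8.0],[0,0,-4,0,0,0,8.0],[0,0,0,0,0,0,8.0]])

```text
t: 22.58
eef_pos: [481.5, 140.5, 235.8]
orientation: [1.926, 2.477, 0.008]
force: [-0.1, -0.4, -0.1]
opening: 0.934
grasp_force: 0.0
```

```bash
python3 - <<'E'
from h import *
go([523,80,222],14)
c=cams.read_camera("wrist");cv2.imwrite("pics/w8.png",c["frame"]);print(proj(c,[479.5,139.5,115]),proj(c,[469,182,115]))
E
```

```text
shift cm [-6.89  2.52  1.4 ] closing deg 14.3 az 0.004714019787225482 tilt [ 0.006  0.002 -1.   ]
[319.78326827 192.83156962] [320.01105987 147.41318333]
```

```bash
python3 - <<'E'
from h import *
c=cams.read_camera("wrist");t=cams.read_camera("top");import pickle
pickle.dump((np.array(c["T"]),c["camera_matrix"]),open("w8.pkl","wb"))
z=np.zeros((560,800,3),np.uint8);z[:,:560]=cv2.resize(c["frame"][110:250,250:390],(560,560),interpolation=3)
z[:276,560:]=cv2.resize(t["frame"][125:240,385:485],(240,276),interpolation=3)
z[290:482,560:]=cv2.resize(t["frame"][125:253,225:385],(240,192),interpolation=3);cv2.imwrite("pics/k2.png",z)
E
```

```text
(no output)
```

View pics/k2.png

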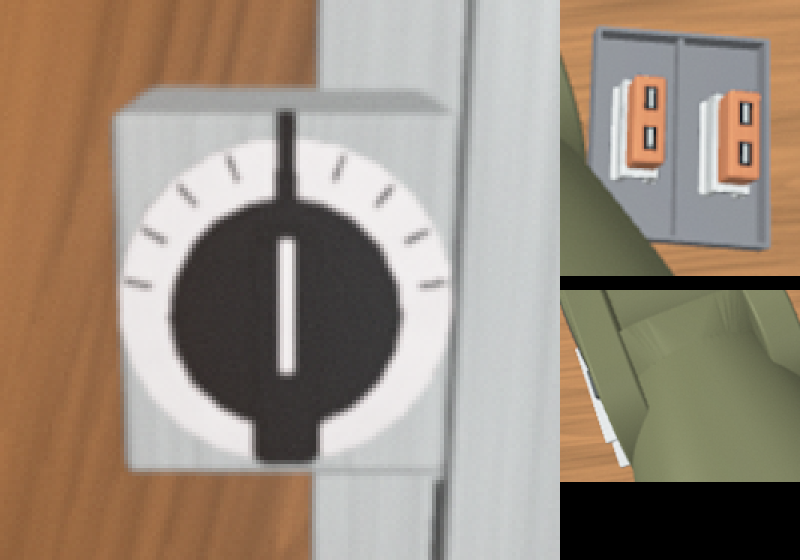

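The pointer nose and index block merge into one straight bar at crop column 286, with the white line at 287, so the knob is aligned. The tray inset shows both carriers upright. The gripper is clear, so I hand in.

```bash
python3 -c "
from plant import manip
print(manip.job_done())"
```

```text
the job is handed in; nothing more can be done
None
```

The box carrier stands upright in the tray's empty lane and the knob's pointer is lined up with the index block; I moved neither the round carrier nor the carrier already in the tray. The job was handed in at about 23 s, and no verdict came back.

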